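Knock down the stop pin and slide the channel on to the next one

TASK

Take the mallet by its handle and knock the stop pin beside the steel channel down flush with the jig, with a proper blow or two and not by pressing; leave the other stop standing. Stand the mallet back on its face on the rubber mat, and slide the channel over the lowered pin, snug along the fence, until its end rests against the stop that is still up. Keep the gripper off the stop pins, and leave the flange, spray can, tape roll and square where they are.

Things in the scene. Friction and masses are not known exactly. Their poses are not given: they have to be found in the camera images.
- jig: setting-out jig fixed on the bench: grey steel slab 150 (x) by 400 (y), 40 mm high; origin at the centre of its underside, work face at z = 40 mm. A steel fence bar 18 mm thick, 380 mm long, stands 18 mm above the work face along its far (+x) side, near face at x = +40 mm. Yaw within 0.25 rad
- stop_left: left of two like sprung stop pins in the jig, at its x = 0, y = +40 mm: steel, 22 mm across, top edge bevelled. Origin: centre of its TOP; axes as the jig's. Starts 24 to 28 mm proud of the work face. A spring ball holds it at any height: it slides down against about 12 N, stays put, stops 2 mm below flush. A blow drives it at over 0.1 m/s; slower is pressing. The channel rides over it when flush
- stop_right: the other stop pin, the same, at x = 0, y = -40 mm of the jig; origin at the centre of its top
- channel: loose dark steel channel offcut, 0.6 kg, a U open at the top: 75 wide (x), 90 long (y), 40 mm high; web below 6 thick, walls along the long sides 8 mm thick, ends open. Origin: centre of underside. Starts at the jig's left or right end, 1 to 7 mm off the fence, 20 to 40 mm from the nearest stop. Against the fence its origin is at the jig's x = 2.5 mm; against a stop, 56 mm from it along y
- mallet: nylon-faced mallet, about 0.65 kg, standing on its lower face on the mat, handle level. Origin: centre of the lower face. Head: upright cylinder 50 mm across, 96 mm tall. Wood handle 24 wide (y), 30 mm tall, axis 48 mm above the origin, from the head to x = -203 mm (along the mallet's -x, towards the robot), 27 wide in the last 20 mm. Centre of mass about 15 mm from the head's axis
- mat: black rubber mat fixed on the bench left of the jig, 280 (x) by 160 (y) by 5 mm thick; origin at the centre of its underside
- flange: loose blind flange, steel disc 74 mm in diameter and 14 mm thick, lying on the jig at the end away from the channel; leave alone. Origin at the centre of its underside
- can: spray can 52 mm in diameter, 160 mm tall, standing on the bench left of the mat; leave alone. Origin at the centre of its underside
- tape: roll of grey tape, 100 mm in diameter, 48 mm tall, lying flat beyond the jig; leave alone. Origin at the centre of its underside
- square: steel square lying flat beyond the jig, blade 130 mm, 14 mm at its thickest; leave alone. Origin under the middle of the blade

How it is judged:
By the outcome, as a careful person would: the job done as asked, in the order asked, and still so for the second after the job is handed in, with the robot touching nothing.
It also fails if it takes over 72 s, if anything falls off the work surface, if the arm or the gripper's body presses on something with over 40 N, if the wrist force passes 120 N, or if a joint passes its speed limit or range.

ROBOT

A 6-joint arm with a two-finger parallel gripper is mounted at the origin on the work surface. World frame = base frame: x ahead of the robot, y to its left, z up, the work surface at z = 0. Lengths are in m, angles in rad, forces in N, time in s.
With the tool pointing down it reaches from about 0.35 to 0.975 m from the base axis. Payload 4.9 kg.
Tool frame: the origin (TCP) lies at the very end of the fingers, on their centre line; the grasp point (between the pads) lies behind it (manip.pinch_z is the y of the grasp point in the tool frame, in m); y points along the fingers, x is the direction in which the jaws open and shut, and the axes are right-handed (so a half turn about y gives the same grasp; the last joint's range is limited). The gripper opens to 85 mm and grips with 20 to 120 N. Pads are 22 mm wide; open, the fingers measure 114 mm over their backs; the gripper's body (76 mm by 85 mm) begins 54 mm behind the grasp point. The pads swing forward as they close: fully open they stand 13 mm farther back than shut.
Start: joints at [-1.272, 0.053, 1.613, -0, 1.476, -0.119], TCP at [0.254, -0.571, 0.231] pointing down, gripper open.
Joint ranges: [-3.01, 3.01], [-1.01, 2.22], [0.06, 2.58], [-1.02, 4.17], [0.09, 2.62], [-3.14, 3.14]. Speed limits (rad/s): [2.57, 2.57, 3.14, 3.14, 3.14, 3.14].

INTERFACE

Orientations are given as a unit quaternion [w, x, y, z].
In Python, from plant import manip gives the robot as it stands.
- The arm moves only by the tool drive_tool, never from a script. Its argument "motion" is a list of rows, each a list of 3 entries, a list of its own where there are three numbers: the shift along the tool's x, y, z in units of 25 mm (1.0 is 25 mm), then the turn, a rotation vector about the tool's x, y, z in units of 5 degrees (1.0 is 5 degrees), then the closure, from -1 (fully open) to 1 (shut). A call has 1 to 12 rows; each row shifts and turns the commanded pose from where the row before left it, along the tool's axes as they then stand; what a row does not reach is not made up. A row lasts 1/10 s, in which the tool goes at most 50 mm and 8.59 degrees, less where a joint would pass 70% of its speed; a pose out of reach is approached as far as the arm can. A call is refused whole if a number of a shift passes 1 or a number of a turn 1, either way. A call with a gripper value outside its range is refused whole. The fingers move at their own pace and stop on an object; the grip force is fixed at half the most. Time passes only in rows, so rows that do not move let the fingers close. It gives the time, the measured TCP pose, the force and the opening at its end, in the units of the state.
- manip.state(): the state, without advancing time (a new reading comes with each control period).
- manip.grab_frame(name): name is "side" or "top" or "wrist"; returns a dict with "img" (480x640x3 uint8, blue, green, red), "range_z" (480x640 float32, m along the optical axis (not along the pixel's ray), 0 where there is no reading), "camera_matrix" (3x3 intrinsics, pixels), "k1" (the pictures are not rectified: a ray, as slopes to the right and down, at radius r is drawn at 1 + k1 r^2 times it, then the intrinsics apply), "world_from_camera" (4x4, takes a point from camera to world coordinates); the wrist camera has in their place "T_tool_cam" (4x4, takes a point from camera to tool coordinates, whose origin is the TCP and whose axes are the tool frame's). Camera axes: x right, y down, z forward; pixel columns grow to the right and rows downward; lengths in m; the calibration is good to about 2 mm. A picture is of the moment at which its call begins: read the wrist's pose just before it.
- manip.job_done(): hands the job in, once; it reports no verdict.
The state is a dict: "time": time; "joint_pos": joint angles; "joint_vel": joint speeds; "joint_efforts": joint torques, N m; "tool_pos": TCP position; "tool_rot": TCP orientation; "contact_force": force on the tool from outside, world axes, zero at the start; "ft_torque": the same for the moment, N m; "gripper_width": opening from 0.0 (shut) to 1.0 (fully open).
Only numpy, scipy, OpenCV 4.12 (cv2) and the standard library are available. Lean on these libraries where they do the work, as an engineer would, in place of code of your own. Each camera call takes 0.05 s, during which the arm holds its last target. There are 200 camera calls.

## Working session

There is one attempt and no reset: what is moved stays moved. The work goes in short steps, Python scripts to look and compute and a tool call to move; the robot and the scene stay as the last step left them, time stands still between calls to the robot, and variables do not carry over. Pictures are saved under pics/ and viewed, about 8 in all and at most 12, crops included, and the job is handed in when it is done.

Besides the shell and the picture viewer there is one more tool, called after "Request:" as name(argument=value, ...), one argument or row to a line, values as JSON. drive_tool: Moves the arm, as the interface text tells. Its arguments: {"type":"object","properties":{"motion":{"type":"array","items":{"type":"array"}}},"required":["motion"]}

```bash
ls; mkdir -p pics; cat > h.py <<'E'
import numpy as np, cv2
from scipy.spatial.transform import Rotation as R
from plant import manip
def Tt(s=None):
    s=s or manip.state(); T=np.eye(4); q=s['tool_rot']; T[:3,:3]=R.from_quat([q[1],q[2],q[3],q[0]]).as_matrix(); T[:3,3]=s['tool_pos']; return T
def grab(n,save=None):
    s=manip.state(); f=manip.grab_frame(n)
    f['T']=Tt(s)@f['T_tool_cam'] if n=='wrist' else f['world_from_camera']
    if save: cv2.imwrite('pics/'+save,f['img'])
    return f
def cloud(f):
    K=np.array(f['camera_matrix'],float); h,w=f['range_z'].shape
    u,v=np.meshgrid(np.arange(w),np.arange(h))
    p=cv2.undistortPoints(np.stack([u,v],-1).reshape(-1,1,2).astype(float),K,np.array([f['k1'],0,0,0.])).reshape(h,w,2)
    z=f['range_z'].astype(float)
    P=np.stack([p[...,0]*z,p[...,1]*z,z],-1)@f['T'][:3,:3].T+f['T'][:3,3]
    P[z<=0]=np.nan
    return P
E
python3 - <<'E'
from h import *
s=manip.state(); print({k:np.round(v,3) for k,v in s.items()}, manip.pinch_z); print(Tt().round(3))
t=grab('top','top0.png'); sd=grab('side','side0.png')
np.savez('f0.npz',t=cloud(t),s=cloud(sd),ti=t['img'],si=sd['img'])
print(t['T'].round(3),sd['T'].round(3))
E
```

```text
pics
{'time': np.float64(0.0), 'joint_pos': array([-1.272,  0.053,  1.614, -0.   ,  1.476, -0.119]), 'joint_vel': array([ 0.001, -0.001, -0.001,  0.002, -0.002, -0.001]), 'joint_efforts': array([ 1.0000e-03, -3.9369e+01, -3.7017e+01, -0.0000e+00,  7.0000e-03,
       -0.0000e+00]), 'tool_pos': array([ 0.253, -0.571,  0.23 ]), 'tool_rot': array([ 0.593, -0.592,  0.386, -0.385]), 'contact_force': array([-0.307, -0.027, -0.173]), 'ft_torque': array([-0.001,  0.003,  0.021]), 'gripper_width': np.float64(0.998)} -0.0187
[[ 0.406 -0.001  0.914  0.253]
 [-0.914  0.002  0.406 -0.571]
 [-0.002 -1.     0.     0.23 ]
 [ 0.     0.     0.     1.   ]]
[[ 0.016 -0.988  0.156  0.469]
 [-1.    -0.016 -0.002  0.12 ]
 [ 0.004 -0.156 -0.988  1.178]
 [ 0.     0.     0.     1.   ]] [[ 0.931 -0.29   0.223  0.382]
 [-0.366 -0.725  0.584 -0.601]
 [-0.008 -0.625 -0.781  1.006]
 [ 0.     0.     0.     1.   ]]
```

View pics/top0.png

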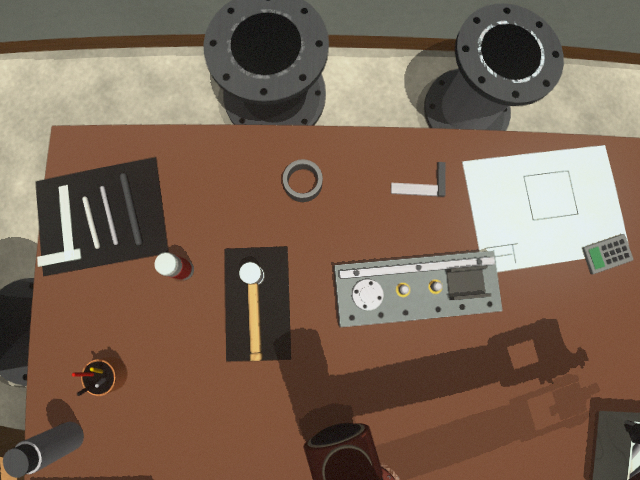

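View pics/side0.png

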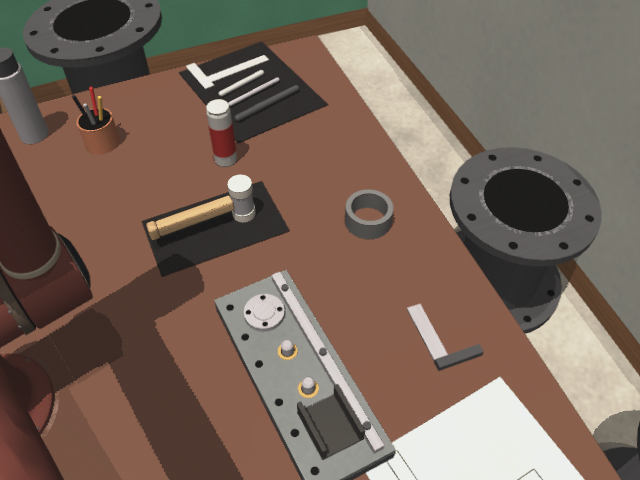

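Top view: jig at about (415,290), flange at its left end (367,295), pins at (403,290) and (436,286), channel at the right end (467,283). So `stop_right` is the one to knock. The mallet head is at (251,272), its handle running to (255,357). Next I measure from the point clouds.

```bash
python3 - <<'E'
from h import *
d=np.load('f0.npz')
for n in 'ts':
    P=d[n].reshape(-1,3); P=P[np.isfinite(P[:,0])]
    def box(x0,x1,y0,y1,z0,z1): 
        m=(P[:,0]>x0)&(P[:,0]<x1)&(P[:,1]>y0)&(P[:,1]<y1)&(P[:,2]>z0)&(P[:,2]<z1); return P[m]
    tb=box(.3,.9,.1,.4,-.03,.03); print(n)
    J=box(.35,.75,-.4,.15,.033,.047); print('jig z',np.median(J[:,2]),len(J))
    r=cv2.minAreaRect(J[:,:2].astype(np.float32)); print('jig rect',r)
    F=box(.35,.75,-.4,.15,.0535,.0605); r2=cv2.minAreaRect(F[:,:2].astype(np.float32)); print('fence+',r2,len(F))
    H=box(.35,.75,-.4,.15,.062,.075); print('pins/ch', len(H))
    C=box(.35,.75,-.4,.15,.072,.09); print('channel rim',cv2.minAreaRect(C[:,:2].astype(np.float32)),np.median(C[:,2]),len(C))
    M=box(.2,.8,.1,.45,.09,.12); print('head top',cv2.minEnclosingCircle(M[:,:2].astype(np.float32)),np.median(M[:,2]),M.mean(0),len(M))
    Hd=box(.2,.8,.1,.45,.055,.075); print('handle top',cv2.minAreaRect(Hd[:,:2].astype(np.float32)),np.median(Hd[:,2]),len(Hd),Hd.mean(0))
    # pins: cluster
    l=H
    import scipy.cluster.hierarchy as hc
    if len(l)<4000:
        c=hc.fcluster(hc.linkage(l[:,:2]),.008,'distance')
        for k in set(c):
            q=l[c==k]
            if len(q)>8: print('  cl',len(q),q.mean(0).round(4),np.ptp(q,axis=0).round(3),np.percentile(q[:,2],90).round(4))
E
```

```text
t
jig z 0.04058185651053914 7233
jig rect ((0.6081942319869995, -0.09926764667034149), (0.3278077244758606, 0.4642811119556427), 5.945150375366211)
fence+ ((0.5680077075958252, -0.061502546072006226), (0.4889758229255676, 0.21837875247001648), 72.25467681884766) 1235
pins/ch 256
channel rim ((0.5352304577827454, -0.23864910006523132), (0.07389523088932037, 0.12193914502859116), 5.088106155395508) 0.0801248552493885 261
head top ((0.5461746454238892, 0.3433247208595276), 0.104216568171978) 0.10101894272501721 [0.55168087 0.29517387 0.10192925] 472
handle top ((0.569874107837677, 0.31870365142822266), (0.22426266968250275, 0.4228961169719696), 81.84151458740234) 0.06744554627756016 858 [0.44526349 0.26344125 0.0670358 ]
  cl 59 [ 0.5193 -0.0978  0.066 ] [0.019 0.02  0.009] 0.0684
  cl 26 [ 0.5721 -0.1313  0.0648] [0.012 0.022 0.006] 0.0673
  cl 28 [0.556  0.0139 0.0643] [0.014 0.031 0.006] 0.066
  cl 57 [ 0.5285 -0.1786  0.0668] [0.017 0.022 0.01 ] 0.0703
  cl 24 [ 0.587  -0.2815  0.0648] [0.013 0.015 0.008] 0.0674
s
jig z 0.040710964300765595 13065
jig rect ((0.6094908714294434, -0.09
[... 326 characters left out ...]
973) 0.08001203316412431 666
head top ((0.5482971668243408, 0.3425280749797821), 0.10663390159606934) 0.10111581507816203 [0.55466333 0.3202582  0.10202813] 668
handle top ((0.4688175618648529, 0.33840715885162354), (0.2271278351545334, 0.2240811437368393), 85.34645080566406) 0.06644546120716821 1380 [0.46403925 0.27026773 0.06543013]
  cl 31 [0.559  0.0139 0.0641] [0.012 0.02  0.004] 0.0658
  cl 105 [ 0.5213 -0.1007  0.066 ] [0.021 0.02  0.009] 0.0689
  cl 80 [ 0.5026 -0.2632  0.0683] [0.015 0.088 0.013] 0.0738
  cl 128 [ 0.5296 -0.1802  0.0665] [0.021 0.022 0.009] 0.0692
  cl 47 [ 0.575  -0.1338  0.065 ] [0.012 0.014 0.007] 0.067
  cl 160 [ 0.576  -0.2671  0.0673] [0.032 0.092 0.013] 0.073
```

```bash
python3 - <<'E'
from h import *
d=np.load('f0.npz')
for n in 'ts':
    P=d[n].reshape(-1,3); P=P[np.isfinite(P[:,0])]
    def box(x0,x1,y0,y1,z0,z1): 
        m=(P[:,0]>x0)&(P[:,0]<x1)&(P[:,1]>y0)&(P[:,1]<y1)&(P[:,2]>z0)&(P[:,2]<z1); return P[m]
    M=box(.45,.65,.24,.36,.096,.112); print(n,'head top',cv2.minEnclosingCircle(M[:,:2].astype(np.float32)),np.median(M[:,2]),M.mean(0),len(M))
    Hd=box(.2,.53,.24,.36,.055,.075); print('handle',cv2.minAreaRect(Hd[:,:2].astype(np.float32)),np.percentile(Hd[:,2],[50,90]),len(Hd),Hd[:,0].min(),np.polyfit(Hd[:,0],Hd[:,1],1))
    b=box(.2,.7,.15,.2,-.02,.02);print('bench/mat z',np.median(b[:,2]), np.median(box(.4,.5,.22,.25,-.02,.03)[:,2]))
    c=box(.4,.7,.38,.55,.14,.18);print('can',c.mean(0),c.max(0))
    J=box(.38,.68,-.36,.08,.037,.044)
    import scipy.cluster.hierarchy as hc
    r=cv2.minAreaRect(J[:,:2].astype(np.float32)); print('jig',r)
    # orthogonal fence line: near edge
    F=box(.5,.65,-.36,.08,.054,.062); F=F[abs((F[:,0]-.5248)*np.cos(.104)+(F[:,1]+.139)*np.sin(.104)-.049)<.015]
    print('fence',cv2.minAreaRect(F[:,:2].astype(np.float32)),np.polyfit(F[:,1],F[:,0],1),len(F))
E
```

```text
t head top ((0.5506242513656616, 0.2636185884475708), 0.025105759501457214) 0.10090442386462828 [0.55040296 0.26368965 0.10099023] 364
handle ((0.43788203597068787, 0.25569427013397217), (0.18143123388290405, 0.024896448478102684), 3.879185676574707) [0.06752905 0.07041433] 785 0.34704569168158184 [0.06399429 0.22683216]
bench/mat z 0.0012863640754121608 0.005095793143410132
can [0.56103154 0.44069267 0.15765669] [0.58720693 0.46813107 0.16716889]
jig ((0.5233689546585083, -0.14003421366214752), (0.15101638436317444, 0.4009131193161011), 5.866313934326172)
fence ((0.5707559585571289, -0.1348591148853302), (0.022066667675971985, 0.37963196635246277), 5.6798200607299805) [-0.10171758  0.55853384] 1035
s head top ((0.5517218112945557, 0.26426178216934204), 0.027043595910072327) 0.10099198381246244 [0.55164116 0.26229581 0.10090285] 359
handle ((0.4399734139442444, 0.25347501039505005), (0.18120482563972473, 0.02979954145848751), 4.300902843475342) [0.06699472 0.07004615] 967 0.34954728554205755 [0.0550741  0.22723832]
bench/mat z 0.0011588774849426997 0.00531168001701765
can [0.56268847 0.4365918  0.1555407 ] [0.58739188 0.46879934 0.16611652]
jig ((0.5257960557937622, -0.1394529789686203), (0.15206637978553772, 0.40155377984046936), 6.08599853515625)
fence ((0.5722028613090515, -0.13390390574932098), (0.02508959174156189, 0.38143232464790344), 5.675972938537598) [-0.10702999  0.56022533] 1852
```

Request:
drive_tool(
  motion=[
    [[0,0,0],[0,0.8,0],-1],
    [[0,0,0],[0,0.8,0],-1],
    [[0,0,0],[0,0.8,0],-1],
    [[0,0,0],[0,0.8,0],-1],
    [[0,0,0],[0,0.8,0],-1],
    [[-0.97,0,0.355],[0,0,0],-1],
    [[-0.97,0,0.355],[0,0,0],-1],
    [[-0.97,0,0.355],[0,0,0],-1],
    [[-0.97,0,0.355],[0,0,0],-1],
    [[-0.97,0,0.355],[0,0,0],-1],
    [[-0.97,0,0.355],[0,0,0],-1],
    [[-0.97,0,0.355],[0,0,0],-1],
  ],
)

```text
time: 1.3
tool_pos: [0.3039, -0.3963, 0.2307]
tool_rot: [0.517, -0.517, 0.483, -0.482]
contact_force: [-0.2, 0.5, 0.4]
gripper_width: 1.003
```

Request:
drive_tool(
  motion=[
    [[-0.97,0,0.355],[0,0,0],-1],
    [[-0.97,0,0.355],[0,0,0],-1],
    [[-0.97,0,0.355],[0,0,0],-1],
    [[-0.97,0,0.355],[0,0,0],-1],
    [[-0.97,0,0.355],[0,0,0],-1],
    [[-0.97,0,0.355],[0,0,0],-1],
    [[-0.97,0,0.355],[0,0,0],-1],
    [[-0.97,0,0.355],[0,0,0],-1],
    [[-0.97,0,0.355],[0,0,0],-1],
    [[-0.97,0,0.355],[0,0,0],-1],
    [[-0.97,0,0.355],[0,0,0],-1],
    [[-0.97,0,0.355],[0,0,0],-1],
  ],
)

```text
time: 2.5
tool_pos: [0.39, -0.0988, 0.2308]
tool_rot: [-0.517, 0.517, -0.483, 0.482]
contact_force: [0.1, 0.0, -0.8]
gripper_width: 0.998
```

Request:
drive_tool(
  motion=[
    [[-0.97,0,0.355],[0,0,0],-1],
    [[-0.97,0,0.355],[0,0,0],-1],
    [[-0.97,0,0.355],[0,0,0],-1],
    [[-0.97,0,0.355],[0,0,0],-1],
    [[-0.97,0,0.355],[0,0,0],-1],
    [[-0.97,0,0.355],[0,0,0],-1],
    [[-0.97,0,0.355],[0,0,0],-1],
    [[-0.97,0,0.355],[0,0,0],-1],
    [[-0.97,0,0.355],[0,0,0],-1],
    [[-0.97,0,0.355],[0,0,0],-1],
    [[-0.97,0,0.355],[0,0,0],-1],
    [[0,0,0],[0,0,0],-1],
  ],
)

```text
time: 3.7
tool_pos: [0.4692, 0.1748, 0.2307]
tool_rot: [-0.517, 0.518, -0.482, 0.481]
contact_force: [-0.8, -0.7, 0.6]
gripper_width: 0.996
```

Request:
drive_tool(
  motion=[
    [[-0.83,0,0.325],[0,0,0],-1],
    [[-0.83,0,0.325],[0,0,0],-1],
    [[-0.83,0,0.325],[0,0,0],-1],
    [[-0.83,0,0.325],[0,0,0],-1],
    [[0,0,0],[0,0,0],-1],
    [[0,0,0],[0,0,0],-1],
  ],
)

```text
time: 4.3
tool_pos: [0.4956, 0.2572, 0.2308]
tool_rot: [-0.516, 0.517, -0.483, 0.482]
contact_force: [-0.5, -0.7, 0.7]
gripper_width: 1.001
```

```bash
python3 - <<'E'
from h import *
f=grab('wrist','w1.png'); print(Tt().round(3), np.round(f['T_tool_cam'],3))
P=cloud(f).reshape(-1,3); P=P[np.isfinite(P[:,0])]
H=P[(P[:,2]>.055)&(P[:,2]<.075)&(P[:,0]>.3)&(P[:,0]<.52)&(abs(P[:,1]-.255)<.05)]
print(len(H),H.min(0),H.max(0),np.polyfit(H[:,0],H[:,1],1),cv2.minAreaRect(H[:,:2].astype(np.float32)),np.percentile(H[:,2],95))
M=P[(P[:,2]>.09)&(P[:,2]<.11)&(P[:,0]>.45)&(abs(P[:,1]-.255)<.05)]; print(len(M))
if len(M): print(M.mean(0),cv2.minEnclosingCircle(M[:,:2].astype(np.float32)))
E
```

```text
[[ 0.068 -0.001  0.998  0.496]
 [-0.998 -0.001  0.068  0.257]
 [ 0.001 -1.    -0.001  0.231]
 [ 0.     0.     0.     1.   ]] [[ 1.     0.001 -0.     0.   ]
 [ 0.    -0.259  0.966 -0.143]
 [ 0.001 -0.966 -0.259  0.067]
 [ 0.     0.     0.     1.   ]]
4505 [0.35233943 0.23632074 0.05556343] [0.51988619 0.27387833 0.07216129] [0.07644721 0.22232875] ((0.43684613704681396, 0.25646382570266724), (0.16801801323890686, 0.026457682251930237), 5.081193447113037) 0.06941156589095318
3617
[0.55443533 0.26460491 0.10088827] ((0.5540846586227417, 0.26461854577064514), 0.024931756779551506)
```

View pics/w1.png

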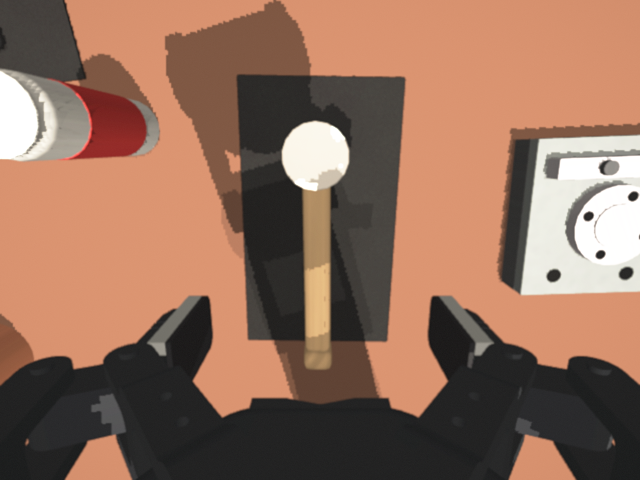

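The wrist view shows the head at (316,155) and the handle running straight down to (318,365), square to the jaws. Now the descent.

Request:
drive_tool(
  motion=[
    [[-0.12,0.9,0.13],[0,0,0],-1],
    [[0,0.9,0],[0,0,0],-1],
    [[0,0.9,0],[0,0,0],-1],
    [[0,0.9,0],[0,0,0],-1],
    [[0,0.9,0],[0,0,0],-1],
    [[0,0.9,0],[0,0,0],-1],
    [[0,0.8,0],[0,0,0],-1],
    [[0,0.7,0],[0,0,0],-1],
    [[0,0.5,0],[0,0,0],-1],
    [[0,0.4,0],[0,0,0],-1],
    [[0,0,0],[0,0,0],-1],
  ],
)

```text
time: 5.45
tool_pos: [0.4981, 0.2603, 0.035]
tool_rot: [-0.516, 0.518, -0.483, 0.482]
contact_force: [-0.8, -0.2, -0.2]
gripper_width: 1.0
```

Request:
drive_tool(
  motion=[
    [[0,0,0],[0,0,0],0],
    [[0,0,0],[0,0,0],0.4],
    [[0,0,0],[0,0,0],1],
    [[0,0,0],[0,0,0],1],
    [[0,0,0],[0,0,0],1],
    [[0,0,0],[0,0,0],1],
    [[0,0,0],[0,0,0],1],
    [[0,0,0],[0,0,0],1],
    [[0,0,0],[0,0,0],1],
    [[0,0,0],[0,0,0],1],
  ],
)

```text
time: 6.45
tool_pos: [0.4994, 0.2611, 0.0371]
tool_rot: [0.517, -0.517, 0.482, -0.483]
contact_force: [-2.3, -1.8, 5.1]
gripper_width: 0.271
```

Request:
drive_tool(
  motion=[
    [[0,-0.2,0],[0,0,0],1],
    [[0,-0.5,0],[0,0,0],1],
    [[0,-0.7,0],[0,0,0],1],
    [[0,-0.8,0],[0,0,0],1],
    [[0,-0.8,0],[0,0,0],1],
    [[0,-0.8,0],[0,0,0],1],
    [[0,-0.6,0],[0,0,0],1],
    [[0,-0.2,0],[0,0,0],1],
    [[0,0,0],[0,0,0],1],
    [[0,0,0],[0,0,0],1],
  ],
)

```text
time: 7.45
tool_pos: [0.4982, 0.2608, 0.15]
tool_rot: [-0.516, 0.518, -0.483, 0.482]
contact_force: [0.4, -0.5, -6.9]
gripper_width: 0.267
```

```bash
cat >> h.py <<'E'
def mallet_in_tool(f):
    "head top plane in the tool frame: fit"
    P=cloud(f).reshape(-1,3); P=P[np.isfinite(P[:,0])]
    T=Tt(); Q=(P-T[:3,3])@T[:3,:3]
    M=Q[(Q[:,1]<-.045)&(Q[:,1]>-.095)&(abs(Q[:,0])<.04)&(Q[:,2]>.02)&(Q[:,2]<.1)]
    if len(M)<50: return None
    M=M[abs(M[:,1]-np.median(M[:,1]))<.008]
    A=np.c_[M[:,0],M[:,2],np.ones(len(M))]; c=np.linalg.lstsq(A,M[:,1],rcond=None)[0]
    return len(M),cv2.minEnclosingCircle(M[:,[0,2]].astype(np.float32)),c,np.median(M[:,1])
E
python3 - <<'E'
from h import *
f=grab('wrist','w2.png'); print(Tt()[:3,3].round(4),manip.state()['contact_force'],manip.state()['ft_torque'],mallet_in_tool(f))
sd=grab('side','s2.png')
E
```

```text
[0.498  0.2607 0.1496] [ 0.01363863 -0.38639435 -7.52198634] [-0.07323868  0.30433612 -0.0432132 ] (38576, ((0.0002834470651578158, 0.05484168604016304), 0.025070523843169212), array([-0.00127441,  0.0039359 , -0.0641943 ]), np.float64(-0.06397972274541742))
```

View pics/s2.png

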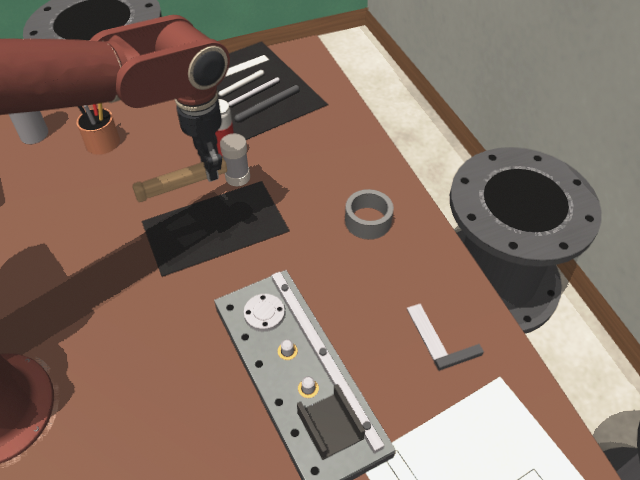

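The side view shows the mallet hanging level in the grip, head at (235,160); pins at (287,348) and (308,386), channel beside the latter.

Request:
drive_tool(
  motion=[
    [[0.4,0,-0.05],[0,0,0],1],
    [[0.8,0,-0.1],[0,0,0],1],
    [[0.9,0,-0.11],[0,0,0],1],
    [[0.9,0,-0.11],[0,0,0],1],
    [[0.9,0,-0.11],[0,0,0],1],
    [[0.9,0,-0.11],[0,0,0],1],
    [[0.9,0,-0.11],[0,0,0],1],
    [[0.9,0,-0.11],[0,0,0],1],
    [[0.9,0,-0.11],[0,0,0],1],
    [[0.9,0,-0.11],[0,0,0],1],
    [[0.9,0,-0.11],[0,0,0],1],
    [[0.9,0,-0.11],[0,0,0],1],
  ],
)

```text
time: 8.75
tool_pos: [0.4846, 0.003, 0.1508]
tool_rot: [-0.516, 0.517, -0.483, 0.482]
contact_force: [0.1, -0.6, -5.6]
gripper_width: 0.268
```

Request:
drive_tool(
  motion=[
    [[0.9,0,-0.11],[0,0,0],1],
    [[0.9,0,-0.11],[0,0,0],1],
    [[0.9,0,-0.11],[0,0,0],1],
    [[0.9,0,-0.11],[0,0,0],1],
    [[0.9,0,-0.11],[0,0,0],1],
    [[0.9,0,-0.11],[0,0,0],1],
    [[0.9,0,-0.11],[0,0,0],1],
    [[0.6,0,-0.07],[0,0,0],1],
    [[0.3,0,-0.03],[0,0,0],1],
    [[0,0,0],[0,0,0],1],
    [[0,0,0],[0,0,0],1],
  ],
)

```text
time: 9.85
tool_pos: [0.4759, -0.176, 0.1511]
tool_rot: [0.517, -0.517, 0.483, -0.482]
contact_force: [-0.3, -0.1, -5.7]
gripper_width: 0.272
```

```bash
python3 - <<'E'
from h import *
f=grab('wrist','w3.png'); T=Tt(); print(T[:3].round(4)); m=mallet_in_tool(f); print(m)
c=m[1][0]; hd=T[:3,3]+T[:3,:3]@[c[0],.032,c[1]]; print('face',hd)
sd=grab('side'); P=cloud(sd); P=P.reshape(-1,3);
for x,y in ((.529,-.1795),(.5205,-.0998)):
    q=P[(np.hypot(P[:,0]-x,P[:,1]-y)<.02)&(P[:,2]>.06)&(P[:,2]<.075)]; print(len(q),q.mean(0) if len(q) else '',np.percentile(q[:,2],90) if len(q) else '')
C=P[(P[:,0]>.45)&(P[:,0]<.62)&(P[:,1]<-.19)&(P[:,1]>-.34)&(P[:,2]>.072)&(P[:,2]<.09)]; print(cv2.minAreaRect(C[:,:2].astype(np.float32)))
E
```

```text
[[ 6.940e-02 -4.000e-04  9.976e-01  4.759e-01]
 [-9.976e-01  7.000e-04  6.940e-02 -1.758e-01]
 [-7.000e-04 -1.000e+00 -4.000e-04  1.511e-01]]
(38617, ((0.00041505772969685495, 0.054787274450063705), 0.02504058927297592), array([-0.00079229,  0.00405279, -0.06387363]), np.float64(-0.0636483696155837))
face [ 0.5305876  -0.17235542  0.11905447]
131 [ 0.52930579 -0.18132921  0.06611759] 0.06851435511830917
5 [ 0.52289675 -0.10166721  0.06754362] 0.06905480024085667
((0.5389496088027954, -0.25508514046669006), (0.07589124143123627, 0.09076918661594391), 5.227652072906494)
```

View pics/w3.png

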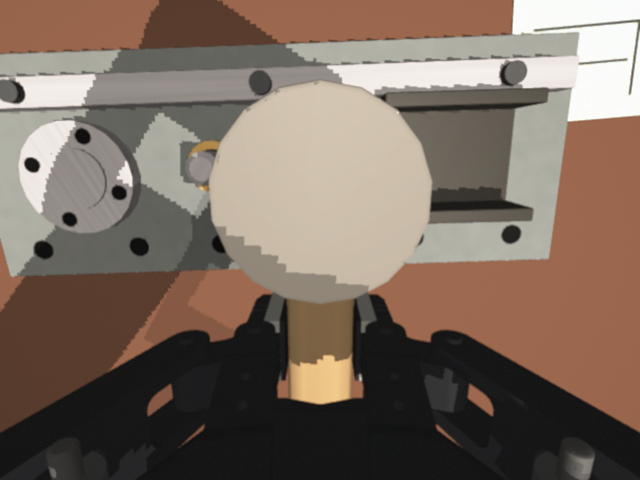

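The wrist view shows the head covering `stop_right`, `stop_left` clear at (205,165), and the channel end clear at about x=430. A small correction comes first, then the blow.

Request:
drive_tool(
  motion=[
    [[0.2,0,-0.06],[0,0,0],1],
    [[0,0,0],[0,0,0],1],
    [[0,0.3,0],[0,0,0],1],
    [[0,1,0],[0,0,0],1],
    [[0,1,0],[0,0,0],1],
    [[0,1,0],[0,0,0],1],
    [[0,-0.3,0],[0,0,0],1],
    [[0,-1,0],[0,0,0],1],
    [[0,-1,0],[0,0,0],1],
    [[0,-1,0],[0,0,0],1],
    [[0,0,0],[0,0,0],1],
    [[0,0,0],[0,0,0],1],
  ],
)

```text
time: 11.15
tool_pos: [0.475, -0.1816, 0.1511]
tool_rot: [0.517, -0.517, 0.482, -0.483]
contact_force: [-0.3, -0.3, -7.4]
gripper_width: 0.271
```

```bash
cat > chk.py <<'E'
from h import *
f=grab('wrist'); T=Tt(); print(T[:3,3].round(4)); m=mallet_in_tool(f); print(m)
sd=grab('side','s4.png'); P=cloud(sd).reshape(-1,3)
for x,y in ((.529,-.1795),(.5205,-.0998)):
    q=P[(np.hypot(P[:,0]-x,P[:,1]-y)<.007)&(P[:,2]>.03)&(P[:,2]<.075)]; print(len(q),np.percentile(q[:,2],[10,50,90]) if len(q) else '')
C=P[(P[:,0]>.45)&(P[:,0]<.62)&(P[:,1]<-.19)&(P[:,1]>-.34)&(P[:,2]>.072)&(P[:,2]<.085)]; print(cv2.minAreaRect(C[:,:2].astype(np.float32)))
cv2.imwrite('pics/s4c.png',cv2.resize(sd['img'][260:440,200:400],None,fx=3,fy=3))
E
python3 chk.py
```

```text
[ 0.4741 -0.1811  0.1498]
(41616, ((-0.0025030290707945824, 0.04625947028398514), 0.03146562725305557), array([-0.00098382, -0.05198987, -0.06724139]), np.float64(-0.07004168547586444))
51 [0.03931308 0.04103777 0.04337643]
0 
((0.538834810256958, -0.2550381124019623), (0.07601986080408096, 0.09180677682161331), 4.808764457702637)
```

View pics/s4c.png

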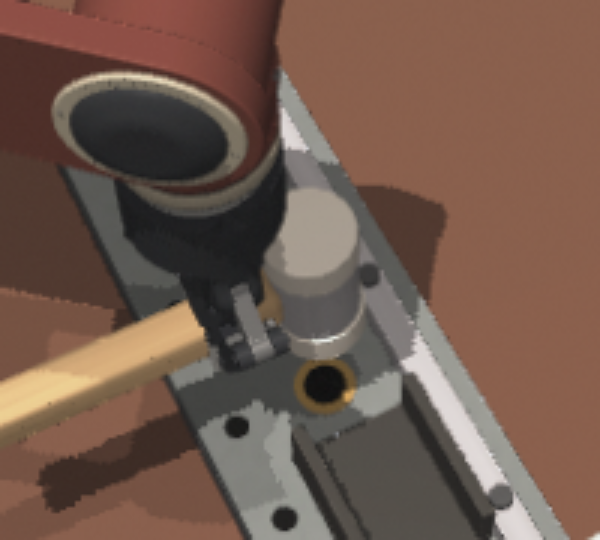

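The pin is down: the depth reads 41 mm there, the same as the work face, and it shows as a dark flush disc at (325,383) in the crop. The mallet pitched a little in the grip, so I measure that tilt in order to stand it level.

```bash
cat > tilt.py <<'E'
from h import *
f=grab('wrist','w5.png'); T=Tt(); P=cloud(f).reshape(-1,3); P=P[np.isfinite(P[:,0])]
Q=(P-T[:3,3])@T[:3,:3]
M=Q[(Q[:,1]<-.045)&(Q[:,1]>-.105)&(abs(Q[:,0])<.012)&(abs(Q[:,2]-.052)<.012)]
for _ in range(4):
    c=np.linalg.lstsq(np.c_[M[:,0],M[:,2],np.ones(len(M))],M[:,1],rcond=None)[0]
    r=M[:,1]-np.c_[M[:,0],M[:,2],np.ones(len(M))]@c; M=M[abs(r)<max(.001,2*r.std())]
a=np.arctan(c[1]); print('slope',c,'pitch deg',np.degrees(a),'res',r.std(),len(M))
A=Q[(abs(Q[:,1]-(np.c_[Q[:,0],Q[:,2],np.ones(len(Q))]@c))<.002)&(abs(Q[:,0])<.04)&(Q[:,2]>.01)&(Q[:,2]<.1)]
ce=cv2.minEnclosingCircle(A[:,[0,2]].astype(np.float32)); print('top circle',ce,len(A))
n=np.array([-c[0],1,-c[1]]); n/=np.linalg.norm(n)  # tool y ~ down
top=np.array([ce[0][0],c[0]*ce[0][0]+c[1]*ce[0][1]+c[2],ce[0][1]]); face=top+.096*n; print('face centre in tool',face, 'world',T[:3,3]+T[:3,:3]@face)
E
python3 tilt.py
```

```text
slope [-0.00124041 -0.05295772 -0.06596167] pitch deg -3.0314221816754863 res 0.0004722576213103352 11698
top circle ((-2.97076185233891e-05, 0.03110816515982151), 0.04506264626979828) 42790
face centre in tool [8.92052001e-05 2.82565454e-02 3.61849885e-02] world [ 0.50961654 -0.17841396  0.12051844]
```

Request:
drive_tool(
  motion=[
    [[-0.4,0,0.05],[0,0,0],1],
    [[-0.8,0,0.1],[0,0,0],1],
    [[-0.9,0,0.11],[0,0,0],1],
    [[-0.9,0,0.11],[0,0,0],1],
    [[-0.9,0,0.11],[0,0,0],1],
    [[-0.9,0,0.11],[0,0,0],1],
    [[-0.9,0,0.11],[0,0,0],1],
    [[-0.9,0,0.11],[0,0,0],1],
    [[-0.9,0,0.11],[0,0,0],1],
    [[-0.9,0,0.11],[0,0,0],1],
    [[-0.9,0,0.11],[0,0,0],1],
    [[-0.9,0,0.11],[0,0,0],1],
  ],
)

```text
time: 12.5
tool_pos: [0.4876, 0.0766, 0.1502]
tool_rot: [-0.517, 0.517, -0.483, 0.482]
contact_force: [0.1, -0.3, -6.0]
gripper_width: 0.275
```

Request:
drive_tool(
  motion=[
    [[-0.9,0,0.11],[0,0,0],1],
    [[-0.9,0,0.11],[0,0,0],1],
    [[-0.9,0,0.11],[0,0,0],1],
    [[-0.9,0,0.11],[0,0,0],1],
    [[-0.9,0,0.11],[0,0,0],1],
    [[-0.9,0,0.11],[0,0,0],1],
    [[-0.9,0,0.11],[0,0,0],1],
    [[-0.7,0,0.09],[0,0,0],1],
    [[-0.4,0,0.04],[-0.2,0,0],1],
    [[0,0,0],[-0.2,0,0],1],
    [[0,0,0],[-0.2,0,0],1],
    [[0,0,0],[0,0,0],1],
  ],
)

```text
time: 13.7
tool_pos: [0.4988, 0.2602, 0.1511]
tool_rot: [-0.503, 0.53, -0.495, 0.47]
contact_force: [1.4, -1.0, -6.2]
gripper_width: 0.271
```

```bash
python3 - <<'E'
from h import *
exec(open('tilt.py').read().split('A=Q[')[0])
print(T.round(4)); W=T[:3,:3]@np.array([c[0],-1,c[1]]); print('top normal',W/np.linalg.norm(W))
t=grab('top'); 
for n,f in (('top',t),('side',grab('side'))):
    P=cloud(f).reshape(-1,3)
    for nm,(x,y) in (('right',(.529,-.1795)),('left',(.5205,-.0998))):
        q=P[(np.hypot(P[:,0]-x,P[:,1]-y)<.007)&(P[:,2]>.03)&(P[:,2]<.075)]; print(n,nm,len(q),np.percentile(q[:,2],[10,50,90]))
# top circle: world points near height
P=cloud(manip_f:=f).reshape(-1,3); 
z=T[2,3]+.066; M=P[(abs(P[:,2]-z)<.008)&(abs(P[:,0]-.5535)<.04)&(abs(P[:,1]-.264)<.04)]; print(len(M), M.mean(0) if len(M) else '')
M=Q[(abs(Q[:,0])<.03)&(Q[:,2]>.04)&(Q[:,2]<.1)&(abs(Q[:,1]-(np.c_[Q[:,0],Q[:,2],np.ones(len(Q))]@c))<.002)]; print('front edge z',M[:,2].max(), 'halfwidth',M[:,0].min(),M[:,0].max())
E
```

```text
slope [ 0.00065414 -0.05214152 -0.06578196] pitch deg -2.9847860876842653 res 0.0004812528356147876 11684
[[ 6.740e-02 -5.260e-02  9.963e-01  4.987e-01]
 [-9.977e-01 -3.900e-03  6.730e-02  2.602e-01]
 [ 3.000e-04 -9.986e-01 -5.270e-02  1.512e-01]
 [ 0.000e+00  0.000e+00  0.000e+00  1.000e+00]]
top normal [ 6.67196874e-04 -2.99080682e-04  9.99999733e-01]
top right 25 [0.03951504 0.04199488 0.04379314]
top left 27 [0.06385503 0.06594432 0.06750096]
side right 48 [0.03849262 0.04111433 0.04295429]
side left 50 [0.06343891 0.06681403 0.0689379 ]
457 [0.55015384 0.25975199 0.21687481]
front edge z 0.07617366679704123 halfwidth -0.024256545752967484 0.0247600202836417
```

```bash
python3 - <<'E'
from h import *
for n in ('top','side'):
    a=[];b=[]
    for k in range(6):
        f=grab(n,'s6.png' if n=='side' else None); P=cloud(f).reshape(-1,3); r=np.hypot(P[:,0]-.529,P[:,1]+.18)
        z=P[:,2]; a.append(np.mean(z[(r<.008)&(z<.08)&(z>.02)])); m=(r>.017)&(r<.026)&(abs(z-.04)<.012); b.append(np.mean(z[m]))
    print(n,np.mean(a),np.std(a)/2.4,np.mean(b),np.std(b)/2.4)
cv2.imwrite('pics/s6c.png',cv2.resize(cv2.imread('pics/s6.png')[310:430,240:370],None,fx=5,fy=5,interpolation=cv2.INTER_CUBIC))
E
```

```text
top 0.041034947501297714 0.00018030264531889413 0.040414906146352486 6.567793660645266e-05
side 0.041161502369415424 3.8569668562268836e-05 0.040501029269001336 3.9908126034524896e-05
```

View pics/s6c.png

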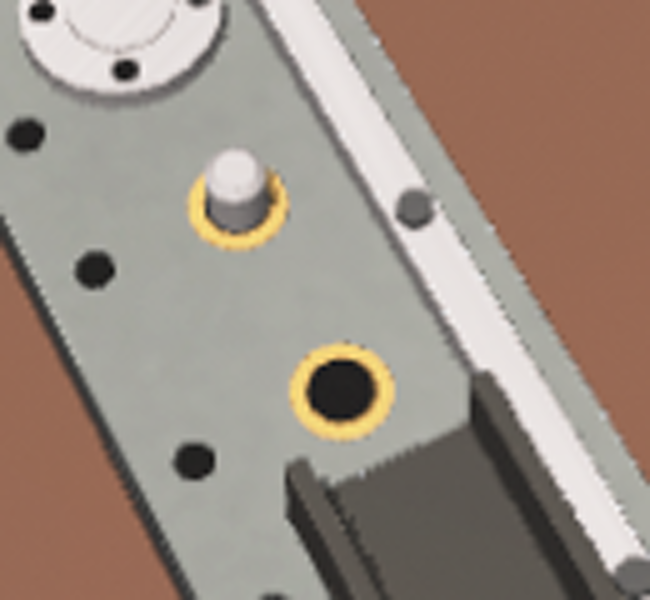

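The side crop shows the right pin gone below its collar (a black disc at (340,390)), while the left one still stands at (237,185). The depths also say the right pin is flush within 0.6 mm. Next I lower the mallet onto the mat.

Request:
drive_tool(
  motion=[
    [[0,0.4,0.02],[0,0,0],1],
    [[0,0.8,0.042],[0,0,0],1],
    [[0,0.8,0.042],[0,0,0],1],
    [[0,0.8,0.042],[0,0,0],1],
    [[0,0.8,0.042],[0,0,0],1],
    [[0,0.5,0.026],[0,0,0],1],
    [[0,0.3,0.016],[0,0,0],1],
    [[0,0.15,0.008],[0,0,0],1],
    [[0,0.04,0.002],[0,0,0],1],
    [[0,0,0],[0,0,0],1],
    [[0,0,0],[0,0,0],1],
  ],
)

```text
time: 15.55
tool_pos: [0.499, 0.2613, 0.0374]
tool_rot: [-0.504, 0.53, -0.495, 0.47]
contact_force: [0.6, 0.7, -6.7]
gripper_width: 0.272
```

Request:
drive_tool(
  motion=[
    [[0,0.04,0],[0,0,0],1],
    [[0,0.04,0],[0,0,0],1],
    [[0,0,0],[0,0,0],1],
  ],
)

```text
time: 15.85
tool_pos: [0.4986, 0.2612, 0.0351]
tool_rot: [-0.503, 0.53, -0.495, 0.47]
contact_force: [-1.1, 0.1, -2.2]
gripper_width: 0.274
```

Contact is starting, so I open slowly and then retract.

Request:
drive_tool(
  motion=[
    [[0,0.01,0],[0,0,0],0.4],
    [[0,0,0],[0,0,0],0.2],
    [[0,0,0],[0,0,0],0],
    [[0,0,0],[0,0,0],-0.4],
    [[0,0,0],[0,0,0],-0.8],
    [[0,0,0],[0,0,0],-1],
    [[0,0,0],[0,0,0],-1],
    [[0,0,0],[0,0,0],-1],
  ],
)

```text
time: 16.65
tool_pos: [0.4981, 0.261, 0.0341]
tool_rot: [-0.503, 0.53, -0.495, 0.47]
contact_force: [-0.5, 0.6, 0.1]
gripper_width: 1.0
```

Request:
drive_tool(
  motion=[
    [[0,-0.4,-0.02],[0,0,0],-1],
    [[0,-0.8,-0.042],[0,0,0],-1],
    [[0,-0.8,-0.042],[0,0,0],-1],
    [[0,-0.8,-0.042],[0,0,0],-1],
    [[0,-0.8,-0.042],[0,0,0],-1],
    [[0,-0.8,-0.042],[0,0,0],-1],
    [[0,-0.8,-0.042],[0,0,0],-1],
    [[0,-0.8,-0.042],[0,0,0],-1],
    [[0,0,0],[0.3,0,0],-1],
    [[0,0,0],[0.3,0,0],-1],
    [[0,0,0],[0,0,0],-1],
  ],
)

```text
time: 17.75
tool_pos: [0.4967, 0.2608, 0.1829]
tool_rot: [-0.517, 0.517, -0.483, 0.482]
contact_force: [0.3, 0.1, 0.6]
gripper_width: 1.001
```

```bash
python3 - <<'E'
from h import *
print(Tt().round(4))
f=grab('wrist','w7.png'); P=cloud(f).reshape(-1,3); P=P[np.isfinite(P[:,0])]
M=P[(P[:,2]>.09)&(P[:,2]<.115)&(P[:,0]>.45)&(P[:,0]<.62)&(abs(P[:,1]-.255)<.06)]; print(len(M),M.mean(0),M[:,2].std(),cv2.minEnclosingCircle(M[:,:2].astype(np.float32)))
f=grab('side'); P=cloud(f).reshape(-1,3); P=P[np.isfinite(P[:,0])]
c,s=np.cos(.104),np.sin(.104); L=np.c_[(P[:,0]-.5246)*c+(P[:,1]+.1397)*s,-(P[:,0]-.5246)*s+(P[:,1]+.1397)*c,P[:,2]]
C=L[(L[:,0]<.06)&(L[:,0]>-.06)&(L[:,1]<-.06)&(L[:,1]>-.19)&(L[:,2]>.073)&(L[:,2]<.09)]; print('channel in jig',cv2.minAreaRect(C[:,:2].astype(np.float32)),C.min(0),C.max(0))
F=L[(abs(L[:,0]-.049)<.013)&(L[:,1]<.18)&(L[:,1]>-.05)&(L[:,2]>.054)&(L[:,2]<.062)]; print('fence x',np.percentile(F[:,0],[1,99]),np.polyfit(F[:,1],F[:,0],1))
E
```

```text
[[ 6.910e-02 -1.200e-03  9.976e-01  4.967e-01]
 [-9.976e-01 -7.000e-04  6.910e-02  2.608e-01]
 [ 6.000e-04 -1.000e+00 -1.300e-03  1.829e-01]
 [ 0.000e+00  0.000e+00  0.000e+00  1.000e+00]]
5235 [0.55353045 0.2648868  0.10088169] 0.0006922966675612415 ((0.552886426448822, 0.26481252908706665), 0.025037024170160294)
channel in jig ((0.002096567302942276, -0.11646398901939392), (0.09119586646556854, 0.0760384276509285), 89.05118560791016) [-0.0358817  -0.16145779  0.07302606] [ 0.04059275 -0.0703893   0.08553628]
fence x [0.04117657 0.05944012] [-0.00310414  0.05007615]
```

The mallet stands upright on the mat: its top is level at 0.101 and its centre is within 1 mm of where it started. Next I turn the tool a quarter turn so the jaws can take the channel's near wall.

Request:
drive_tool(
  motion=[
    [[0,0,0],[0,-0.9,0],-1],
    [[0,0,0],[0,-1,0],-1],
    [[0,0,0],[0,-1,0],-1],
    [[0,0,0],[0,-1,0],-1],
    [[0,0,0],[0,-1,0],-1],
    [[0,0,0],[0,-1,0],-1],
    [[0,0,0],[0,-1,0],-1],
    [[0,0,0],[0,-1,0],-1],
    [[0,0,0],[0,-1,0],-1],
    [[0,0,0],[0,-1,0],-1],
    [[0,0,0],[0,-1,0],-1],
    [[0,0,0],[0,-1,0],-1],
  ],
)

```text
time: 19.05
tool_pos: [0.4977, 0.2608, 0.1831]
tool_rot: [-0.688, 0.689, -0.162, 0.161]
contact_force: [-0.1, 0.3, 0.4]
gripper_width: 1.0
```

Request:
drive_tool(
  motion=[
    [[0,0,0],[0,-1,0],-1],
    [[0,0,0],[0,-1,0],-1],
    [[0,0,0],[0,-1,0],-1],
    [[0,0,0],[0,-1,0],-1],
    [[0,0,0],[0,-1,0],-1],
    [[0,0,0],[0,-1,0],-1],
    [[0,0,0],[0,-0.53,0],-1],
    [[0,0,-0.5],[0,0,0],-1],
    [[-0.08,0,-0.92],[0,0,0],-1],
    [[-0.08,0,-0.92],[0,0,0],-1],
    [[-0.08,0,-0.92],[0,0,0],-1],
    [[-0.08,0,-0.92],[0,0,0],-1],
  ],
)

```text
time: 20.25
tool_pos: [0.5009, 0.1546, 0.1836]
tool_rot: [-0.706, 0.706, 0.037, -0.037]
contact_force: [-0.4, 0.8, 0.2]
gripper_width: 1.003
```

Request:
drive_tool(
  motion=[
    [[-0.08,0,-0.92],[0,0,0],-1],
    [[-0.08,0,-0.92],[0,0,0],-1],
    [[-0.08,0,-0.92],[0,0,0],-1],
    [[-0.08,0,-0.92],[0,0,0],-1],
    [[-0.08,0,-0.92],[0,0,0],-1],
    [[-0.08,0,-0.92],[0,0,0],-1],
    [[-0.08,0,-0.92],[0,0,0],-1],
    [[-0.08,0,-0.92],[0,0,0],-1],
    [[-0.08,0,-0.92],[0,0,0],-1],
    [[-0.08,0,-0.92],[0,0,0],-1],
    [[-0.08,0,-0.92],[0,0,0],-1],
    [[-0.08,0,-0.92],[0,0,0],-1],
  ],
)

```text
time: 21.45
tool_pos: [0.5059, -0.1223, 0.1837]
tool_rot: [0.706, -0.706, -0.037, 0.037]
contact_force: [-0.5, 0.4, 0.4]
gripper_width: 0.997
```

Request:
drive_tool(
  motion=[
    [[-0.09,0,-0.9],[0,0,0],-1],
    [[-0.09,0,-0.9],[0,0,0],-1],
    [[-0.09,0,-0.9],[0,0,0],-1],
    [[-0.09,0,-0.9],[0,0,0],-1],
    [[-0.09,0,-0.9],[0,0,0],-1],
    [[-0.09,0,-0.6],[0,0,0],-1],
    [[0,0,0],[0,0,0],-1],
    [[0,0,0],[0,0,0],-1],
  ],
)

```text
time: 22.25
tool_pos: [0.5064, -0.2488, 0.184]
tool_rot: [0.706, -0.706, -0.037, 0.037]
contact_force: [-0.2, -0.2, -0.3]
gripper_width: 0.998
```

```bash
cat > ch.py <<'E'
from h import *
def ana(f,zc=.08):
    "wrist view in the tool frame, levels in world z; x=jig x, z=jig y roughly"
    T=Tt(); P=cloud(f).reshape(-1,3); P=P[np.isfinite(P[:,0])]; Q=(P-T[:3,3])@T[:3,:3]
    return T,P,Q
if __name__=='__main__':
    f=grab('wrist','w8.png'); T,P,Q=ana(f); print(T.round(4))
    w=P[:,2]
    F=Q[(w>.054)&(w<.0625)]; print('fence-level',len(F),F.min(0),F.max(0))
    C=Q[(w>.074)&(w<.086)]; print('rim',len(C),C.min(0),C.max(0),np.median(P[(w>.074)&(w<.086)][:,2]))
    def edge(A,sgn,b=.004):
        # line fit x(z) to the extreme x in z bins
        zs=np.arange(A[:,2].min(),A[:,2].max(),b); o=[]
        for z in zs:
            k=A[abs(A[:,2]-z-b/2)<b/2]
            if len(k)>10: o.append((z+b/2,np.percentile(k[:,0],3 if sgn<0 else 97)))
        o=np.array(o); p=np.polyfit(o[:,0],o[:,1],1); r=o[:,1]-np.polyval(p,o[:,0]); o=o[abs(r)<.002]; return np.polyfit(o[:,0],o[:,1],1),len(o)
    near=C[C[:,0]<.03]; far=C[C[:,0]>.04]
    for n,A in (('near',near),('far',far)):
        if len(A)>100: print(n,'inner/outer',edge(A,-1),edge(A,1),'z range',np.percentile(A[:,2],[.5,99.5]))
    Fn=F[(F[:,0]>.05)]
    if len(Fn)>100: print('fence near edge',edge(Fn,-1),'far',edge(Fn,1))
    for nm,(x,y) in (('left',(.5205,-.0998)),):
        k=P[(np.hypot(P[:,0]-x,P[:,1]-y)<.02)&(w>.062)&(w<.072)]; print(nm,len(k),k.mean(0) if len(k) else '')
E
python3 ch.py
```

```text
[[ 9.944e-01 -4.000e-04 -1.060e-01  5.065e-01]
 [ 1.060e-01  8.000e-04  9.944e-01 -2.483e-01]
 [-4.000e-04 -1.000e+00  8.000e-04  1.841e-01]
 [ 0.000e+00  0.000e+00  0.000e+00  1.000e+00]]
fence-level 7557 [-0.00421654  0.12154563 -0.08296149] [0.09062461 0.13009183 0.157323  ]
rim 2916 [-0.00496952  0.10188189 -0.05357743] [0.07041958 0.11005521 0.03658605] 0.07969813130778337
near inner/outer (array([ 0.00578164, -0.00464713]), 23) (array([0.00903032, 0.00275383]), 23) z range [-0.05288514  0.03635856]
far inner/outer (array([0.00921475, 0.06194901]), 23) (array([0.00879407, 0.06947643]), 23) z range [-0.05286987  0.03567129]
fence near edge (array([0.01304666, 0.0705007 ]), 20) far (array([0.00438626, 0.08869266]), 60)
left 903 [ 0.52230791 -0.10036371  0.06514909]
```

View pics/w8.png

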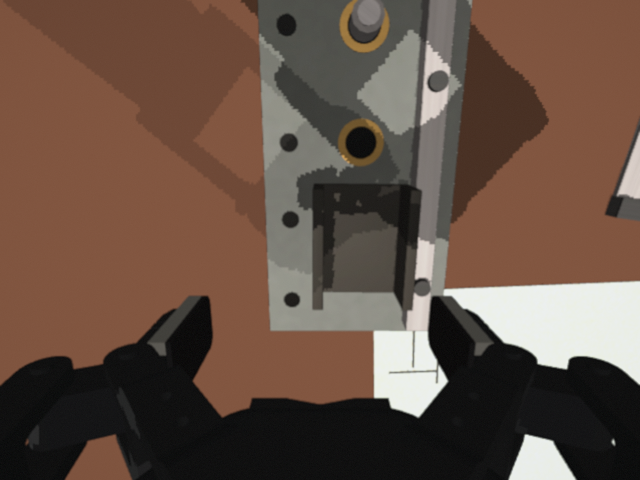

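The wrist view shows the channel between (313,185) and (415,305), its near wall at about x=318, 1 to 1.5 mm off the fence; the lowered pin at (360,142), the standing pin at (367,18). Now I descend with jaws half closed, straddling the near wall.

Request:
drive_tool(
  motion=[
    [[-0.04,0,-0.33],[0,0.04,0],0],
    [[0,0.3,0],[0,0,0],0],
    [[0,0.8,0],[0,0,0],0],
    [[0,0.9,0],[0,0,0],0],
    [[0,0.9,0],[0,0,0],0],
    [[0,0.8,0],[0,0,0],0],
    [[0,0.7,0],[0,0,0],0],
    [[0,0.5,0],[0,0,0],0],
    [[0,0.3,0],[0,0,0],0],
    [[0,0,0],[0,0,0],0],
    [[0,0,0],[0,0,0],0],
  ],
)

```text
time: 23.4
tool_pos: [0.5071, -0.2575, 0.055]
tool_rot: [-0.706, 0.706, 0.037, -0.036]
contact_force: [0.4, -1.2, 1.3]
gripper_width: 0.497
```

Request:
drive_tool(
  motion=[
    [[0,0,0],[0,0,0],0.3],
    [[0,0,0],[0,0,0],0.5],
    [[0,0,0],[0,0,0],0.6],
    [[0,0,0],[0,0,0],0.7],
    [[0,0,0],[0,0,0],0.8],
    [[0,0,0],[0,0,0],0.9],
    [[0,0,0],[0,0,0],1],
    [[0,0,0],[0,0,0],1],
    [[0,0,0],[0,0,0],1],
  ],
)

```text
time: 24.3
tool_pos: [0.5062, -0.2575, 0.0547]
tool_rot: [-0.706, 0.706, 0.036, -0.037]
contact_force: [-5.3, -1.4, 5.9]
gripper_width: 0.081
```

Request:
drive_tool(
  motion=[
    [[0.03,0,0],[0,0,0],1],
    [[0.03,0,0],[0,0,0],1],
    [[0,0,0],[0,0,0],1],
  ],
)

```text
time: 24.6
tool_pos: [0.5071, -0.2575, 0.0547]
tool_rot: [-0.706, 0.706, 0.035, -0.037]
contact_force: [-8.1, -1.0, 6.6]
gripper_width: 0.08
```

Request:
drive_tool(
  motion=[
    [[0,0,0.1],[0,0,0],1],
    [[0,0,0.3],[0,0,0],1],
    [[0,0,0.4],[0,0,0],1],
    [[0,0,0.4],[0,0,0],1],
    [[0,0,0.4],[0,0,0],1],
    [[0,0,0.4],[0,0,0],1],
    [[0,0,0.3],[0,0,0],1],
    [[0,0,0.2],[0,0,0],1],
    [[0,0,0.1],[0,0,0],1],
    [[0,0,0],[0,0,0],1],
  ],
)

```text
time: 25.6
tool_pos: [0.5004, -0.1952, 0.0548]
tool_rot: [-0.704, 0.708, 0.035, -0.037]
contact_force: [-8.8, -10.2, 3.6]
gripper_width: 0.086
```

Request:
drive_tool(
  motion=[
    [[0,0,0.2],[0,0,0],1],
    [[0,0,0.3],[0,0,0],1],
    [[0,0,0.3],[0,0,0],1],
    [[0,0,0.2],[0,0,0],1],
    [[0,0,0.1],[0,0,0],1],
    [[0,0,0],[0,0,0],1],
  ],
)

```text
time: 26.2
tool_pos: [0.4976, -0.1679, 0.0548]
tool_rot: [-0.704, 0.708, 0.035, -0.037]
contact_force: [-7.8, -10.5, 3.7]
gripper_width: 0.079
```

Request:
drive_tool(
  motion=[
    [[0,0,0.05],[0,0,0],1],
    [[0,0,0.05],[0,0,0],1],
    [[0,0,0.05],[0,0,0],1],
    [[0,0,0],[0,0,0],1],
  ],
)

```text
time: 26.6
tool_pos: [0.4972, -0.1646, 0.0548]
tool_rot: [-0.704, 0.709, 0.035, -0.037]
contact_force: [-8.9, -11.4, 3.9]
gripper_width: 0.082
```

Request:
drive_tool(
  motion=[
    [[0,0,0.04],[0,0,0],1],
    [[0,0,0.04],[0,0,0],1],
    [[0,0,0.04],[0,0,0],1],
    [[0,0,0],[0,0,0],1],
  ],
)

```text
time: 27.0
tool_pos: [0.4969, -0.1617, 0.0548]
tool_rot: [-0.704, 0.709, 0.035, -0.037]
contact_force: [-8.7, -12.7, 4.8]
gripper_width: 0.081
```

```bash
cat > rel.py <<'E'
from h import *
acc=[]
for k in range(3):
    f=grab('side','s9.png'); P=cloud(f).reshape(-1,3); acc.append(P[np.isfinite(P[:,0])])
P=np.vstack(acc); t=.104; c,s=np.cos(t),np.sin(t)
L=np.c_[(P[:,0]-.5246)*c+(P[:,1]+.1397)*s,-(P[:,0]-.5246)*s+(P[:,1]+.1397)*c,P[:,2]]
C=L[(abs(L[:,0])<.06)&(L[:,1]<.02+.03)&(L[:,1]>-.12)&(L[:,2]>.0745)&(L[:,2]<.084)]
for nm,A in (('far',C[C[:,0]>.015]),('near',C[C[:,0]<-.015])):
    if len(A)>20: print(nm,len(A),np.percentile(A[:,0],[2,50,98]).round(4),'y',np.percentile(A[:,1],[1,99]).round(4),np.polyfit(A[:,1],A[:,0],1).round(4))
k=L[(np.hypot(L[:,0],L[:,1]-.04)<.02)&(L[:,2]>.056)&(L[:,2]<.072)]; print('stop',len(k),k[:,:2].mean(0),np.percentile(k[:,1],[1,99]), np.percentile(k[:,2],90))
F=L[(abs(L[:,0]-.049)<.013)&(abs(L[:,1])<.18)&(L[:,2]>.054)&(L[:,2]<.062)]; print('fence',np.percentile(F[:,0],[2,98]),np.polyfit(F[:,1],F[:,0],1))
cv2.imwrite('pics/s9c.png',cv2.resize(f['img'][270:450,210:410],None,fx=3,fy=3))
E
python3 rel.py
```

```text
far 539 [0.033  0.0368 0.0412] y [-0.0652 -0.0071] [0.0071 0.0371]
near 540 [-0.0465 -0.0303 -0.017 ] y [-0.0641 -0.0135] [-0.0125 -0.0314]rel.py:10: RuntimeWarning: Mean of empty slice.
  k=L[(np.hypot(L[:,0],L[:,1]-.04)<.02)&(L[:,2]>.056)&(L[:,2]<.072)]; print('stop',len(k),k[:,:2].mean(0),np.percentile(k[:,1],[1,99]), np.percentile(k[:,2],90))
  ret = um.true_divide(
Traceback (most recent call last):
  File "rel.py", line 10, in <module>
    k=L[(np.hypot(L[:,0],L[:,1]-.04)<.02)&(L[:,2]>.056)&(L[:,2]<.072)]; print('stop',len(k),k[:,:2].mean(0),np.percentile(k[:,1],[1,99]), np.percentile(k[:,2],90))
                                                                                                            ~~~~~~~~~~~~~^^^^^^^^^^^^^^^
IndexError: index -1 is out of bounds for axis 0 with size 0
```

Request:
drive_tool(
  motion=[
    [[0,0,0.04],[0,0,0],1],
    [[0,0,0.04],[0,0,0],1],
    [[0,0,0],[0,0,0],1],
  ],
)

```text
time: 27.45
tool_pos: [0.4967, -0.1598, 0.0548]
tool_rot: [-0.704, 0.709, 0.035, -0.037]
contact_force: [-8.8, -12.8, 5.1]
gripper_width: 0.078
```

Request:
drive_tool(
  motion=[
    [[0,0,0.04],[0,0,0],1],
    [[0,0,0.04],[0,0,0],1],
    [[0,0,0],[0,0,0],1],
  ],
)

```text
time: 27.75
tool_pos: [0.4965, -0.1578, 0.0548]
tool_rot: [-0.704, 0.709, 0.035, -0.037]
contact_force: [-8.9, -13.0, 4.7]
gripper_width: 0.081
```

Request:
drive_tool(
  motion=[
    [[0,0,0.04],[0,0,0],1],
    [[0,0,0.02],[0,0,0],1],
    [[0,0,0],[0,0,0],1],
  ],
)

```text
time: 28.05
tool_pos: [0.4964, -0.1573, 0.055]
tool_rot: [-0.703, 0.709, 0.035, -0.037]
contact_force: [-8.6, -16.6, 3.8]
gripper_width: 0.08
```

Request:
drive_tool(
  motion=[
    [[0,0,0.04],[0,0,0],1],
    [[0,0,0.02],[0,0,0],1],
    [[0,0,0],[0,0,0],1],
  ],
)

```text
time: 28.35
tool_pos: [0.4963, -0.157, 0.0552]
tool_rot: [-0.702, 0.71, 0.035, -0.037]
contact_force: [-9.8, -20.4, 4.0]
gripper_width: 0.084
```

The motion stalled and the force rose to 20 N: the channel is on the stop. I release and retreat straight up.

Request:
drive_tool(
  motion=[
    [[0,0,0],[0,0,0],0.7],
    [[0,0,0],[0,0,0],0.4],
    [[0,0,0],[0,0,0],0.1],
    [[0,0,0],[0,0,0],0],
    [[0,0,0],[0,0,0],0],
    [[0,0,0],[0,0,0],0],
  ],
)

```text
time: 28.95
tool_pos: [0.4973, -0.1511, 0.0543]
tool_rot: [0.706, -0.706, -0.036, 0.036]
contact_force: [0.1, 0.7, -0.4]
gripper_width: 0.498
```

Request:
drive_tool(
  motion=[
    [[0,-0.3,0],[0,0,0],0],
    [[0,-0.8,0],[0,0,0],0],
    [[0,-0.9,0],[0,0,0],0],
    [[0,-0.9,0],[0,0,0],0],
    [[0,-0.9,0],[0,0,0],0],
    [[0,-0.9,-0.5],[0,0,0],0],
    [[0,-0.6,-0.9],[0,0,0],0],
    [[0,0,-0.9],[0,0,0],0],
    [[0,0,-0.9],[0,0,0],0],
    [[0,0,0],[0,0,0],0],
    [[0,0,0],[0,0,0],0],
  ],
)

```text
time: 30.05
tool_pos: [0.5054, -0.2309, 0.1871]
tool_rot: [0.706, -0.706, -0.036, 0.036]
contact_force: [-0.5, 0.3, 0.7]
gripper_width: 0.501
```

```bash
sed -i "s/print('stop'.*$/print('stop',len(k),k[:,:2].mean(0) if len(k) else '')/" rel.py; python3 rel.py; sed -i 's/w8.png/w10.png/' ch.py; python3 ch.py
```

```text
far 191 [0.0328 0.0367 0.0409] y [-0.0616 -0.037 ] [0.1204 0.043 ]
near 121 [-0.0348 -0.0302 -0.0263] y [-0.0607  0.0068] [-0.0379 -0.0324]
stop 0 
fence [0.0407631  0.05907224] [0.02310525 0.05245363]
[[ 9.946e-01 -2.000e-04 -1.035e-01  5.054e-01]
 [ 1.035e-01  3.000e-04  9.946e-01 -2.301e-01]
 [-2.000e-04 -1.000e+00  4.000e-04  1.868e-01]
 [ 0.000e+00  0.000e+00  0.000e+00  1.000e+00]]
fence-level 6654 [ 0.02004293  0.12430168 -0.07751548] [0.08936516 0.13276942 0.15853829]
rim 3646 [-0.0043447   0.10427113  0.02820834] [0.07129527 0.11277402 0.11835672] 0.07979315435568857
near inner/outer (array([ 0.00533697, -0.00448692]), 23) (array([0.00805233, 0.00250243]), 23) z range [0.02913384 0.11800161]
far inner/outer (array([0.00847335, 0.06167536]), 23) (array([0.01530542, 0.06877957]), 23) z range [0.02869096 0.11725351]
fence near edge (array([-0.00411345,  0.07076385]), 19) far (array([0.00311125, 0.08790111]), 56)
left 886 [ 0.52232052 -0.09937462  0.06509491]
```

View pics/w10.png

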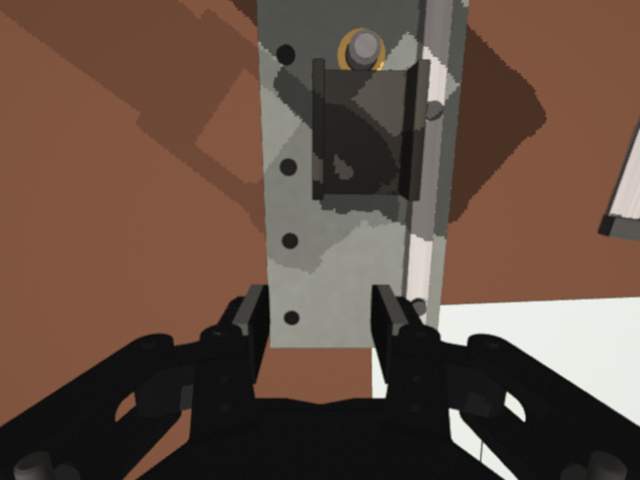

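The wrist view shows the channel (312–428, 60–200) over the lowered pin. Its +y end sits at the standing pin (365,45) and its far wall lies along the fence. The numbers agree: fence gap about 0.2 mm, channel end at z=0.1177 against the pin edge at 0.1173, rim level at 0.080. The gripper is clear, so I hand in.

```bash
python3 - <<'E'
from h import *
d=np.load('f0.npz')
f=grab('top'); P=cloud(f); o=d['t']
for n,(u0,u1,v0,v1) in dict(can=(150,195,245,285),tape=(280,325,155,205),square=(388,448,158,200),flange=(350,386,276,315),mallet=(235,270,258,362)).items():
    a=P[v0:v1,u0:u1,2];b=o[v0:v1,u0:u1,2]; print(n,'changed px',int((abs(a-b)>.012).sum()),'of',a.size)
print(manip.state()['contact_force'].round(2) if hasattr(manip.state()['contact_force'],'round') else manip.state()['contact_force'])
print(manip.job_done())
E
```

```text
can changed px 0 of 1800
tape changed px 0 of 2250
square changed px 1 of 2520
flange changed px 0 of 1404
mallet changed px 130 of 3640
[-0.53 -0.36 -0.24]
the job is handed in; nothing more can be done
None
```

The job is done and handed in at about 30 s of the 72 s allowed; handing in reports no verdict.

- **Stop pin:** I took the mallet by its handle and drove `stop_right`, the pin beside the channel, down with one blow commanded at about 0.25 m/s. Depth readings put it flush within 0.6 mm. I did not measure the pin's own speed.
- **Mallet:** It stands level on its face on the mat, within about 1 mm of where it started.
- **Channel:** I gripped its near wall and slid it along the fence over the lowered pin until it stalled against `stop_left`, at about 20 N.

**Last checks**
- **Channel position:** The end is at the standing pin within about 0.5 mm. The fence gap is about 0.2 mm on average. The wall edges read about 0.3° out of line with the fence, which is within measuring error, so I left it.
- **Other stop:** `stop_left` is still up, and the gripper stayed off both pins.
- **Objects to leave alone:** The can, tape, square and flange show no change from the first picture. The mallet area differs in 130 of 3640 depth pixels, which fits the small shift in its position.
- **Forces:** The highest wrist reading between moves was about 24 N. The peak during the blow itself was not recorded.

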